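Count the vial tray in and hold it up level for a leak check

TASK

Count the vial tray in on the bench tally counter: push its lever down once, all the way to the stop, and let it spring back up by itself. Then take the tray by its carrying handle, lift it straight up out of its dock until its underside is about 10 cm above the bench, and hold it there over the dock, still and level with every vial in its pocket, so that its underside can be checked for leaks. Finish while still holding the tray up; keep it level all the way and leave everything else where it stands.

Things in the scene. Friction and masses are not known exactly. Their poses are not given: they have to be found in the camera images.
- counter: Tally counter screwed to the bench: grey housing 48 x 68 mm, 68 mm high, on a steel foot 90 x 100 x 8 mm; number wheels under a window in its top, small reset knob on its -y side (not used). Origin: centre of the foot's underside. -x is its front, +y the side with the lever, z up. The lever's shaft runs along y, 50 mm above the origin. Counter and dock may stand either way round, left or right.
- lever_pad (a point): Centre of the top face of the lever's thumb pad, grey ribbed plastic, 18 mm (x) x 24 mm (y) x 6 mm, in front of the housing, 48 mm to the counter's +y side of its middle. It swings about the shaft: at rest 46 mm in front (-x) of the shaft and 81 mm above the bench; half way 55 and 55 mm; at the stop 54 and 41 mm. Push it straight down from above, e.g. with shut fingers.
- counter_lever (a joint): Angle of the tally lever (rad): 0 at rest, up; 0.76 at its lower stop. A spring returns it: about 1 N at the pad to start, 2.5 N at the stop.
- counter_wheel (a joint): Angle of the counter's units number wheel (rad), 0 at the start. A pawl on the lever turns it one tenth of a turn (about 0.63 to 0.67 rad) for each full stroke; it stays there as the lever springs back.
- dock: Flat aluminium dock plate, 180 (x) x 146 (y) x 8 mm, fixed to the bench, with four L-shaped steel corner guides that reach 22 mm above the bench, about 2 mm clear of the tray. Origin: centre of its underside, on the bench; z up.
- tray: Grey sample tray, a block 136 (x) x 104 (y) x 36 mm with 24 vial pockets 30 mm deep (six columns along x, two rows either side of the handle), standing in the dock; about 0.3 to 0.5 kg. Origin: centre of its underside; x along its length and along the handle, z up. The six vials at its -x end shift the centre of mass by 5 to 10 mm to -x.
- tray_handle (a point): Middle of the tray's carrying handle, 92 mm above the tray's underside: a straight plain metal bar along the tray's x, 120 mm long, 12 mm wide (y), 16 mm tall (z), on two thin end posts, open beneath. The vial tops lie 41 mm below this point. Grip it across its 12 mm width from above. Axes as the tray's.
- vial1: Amber glass vial with a black screw cap, 15 mm diameter, 45 mm tall, 12 g, standing loose in a tray pocket whose centre is -50 mm (x), -38 mm (y) from the tray's middle. Origin: centre of its underside, 6 mm above the tray's underside when seated.
- vial2: Amber glass vial with a black screw cap, 15 mm diameter, 45 mm tall, 12 g, standing loose in a tray pocket whose centre is -50 mm (x), -18 mm (y) from the tray's middle. Origin: centre of its underside, 6 mm above the tray's underside when seated.
- vial3: Amber glass vial with a black screw cap, 15 mm diameter, 45 mm tall, 12 g, standing loose in a tray pocket whose centre is -50 mm (x), 18 mm (y) from the tray's middle. Origin: centre of its underside, 6 mm above the tray's underside when seated.
- vial4: Amber glass vial with a black screw cap, 15 mm diameter, 45 mm tall, 12 g, standing loose in a tray pocket whose centre is -50 mm (x), 38 mm (y) from the tray's middle. Origin: centre of its underside, 6 mm above the tray's underside when seated.
- vial5: Amber glass vial with a black screw cap, 15 mm diameter, 45 mm tall, 12 g, standing loose in a tray pocket whose centre is -30 mm (x), 18 mm (y) from the tray's middle. Origin: centre of its underside, 6 mm above the tray's underside when seated.
- vial6: Amber glass vial with a black screw cap, 15 mm diameter, 45 mm tall, 12 g, standing loose in a tray pocket whose centre is -30 mm (x), 38 mm (y) from the tray's middle. Origin: centre of its underside, 6 mm above the tray's underside when seated.
- bottle_small: Bystander: clear lab bottle with a dark blue cap, 56 mm diameter, 100 mm tall, between counter and dock. Origin: centre of its underside.
- beaker: Bystander: clear glass beaker, 50 mm diameter, 68 mm tall, near the middle. Origin: centre of its underside.
- bottle_large: Bystander: clear lab bottle with a dark blue cap, 70 mm diameter, 140 mm tall, out to one side. Origin: centre of its underside.
- carton: Bystander: cardboard carton 70 (x) x 100 (y) x 50 mm, out to the other side. Origin: centre of its underside.
- marker: Bystander: marker pen, 130 mm long (x), 11 mm thick, lying on the bench. Origin: underside, mid-length.
- spanner: Bystander: small open-ended steel spanner, 120 mm long (x), lying on the bench near the robot. Origin: underside, mid-length.
Mind the look-alikes: they are no part of the job. Leave any turquoise look-alike of the tray alone.

How it is judged:
By the outcome, as a careful person would: the job done as asked, in the order asked, and still so for the second after the job is handed in, while the arm keeps its last pose, push and grip.
It also fails if it takes over 45 s, if anything falls off the work surface, if the arm or the gripper's body presses on something with over 40 N, if the wrist force passes 120 N, or if a joint passes its speed limit or range.

ROBOT

A 6-joint arm with a two-finger parallel gripper is mounted at the origin on the work surface. World frame = base frame: x ahead of the robot, y to its left, z up, the work surface at z = 0. Lengths are in m, angles in degrees, forces in N, time in s.
With the tool pointing down it reaches from about 0.35 to 0.875 m from the base axis. Payload 4.2 kg.
Tool frame: the origin (TCP) lies midway between the tips of the shut fingers; the grasp point (between the pads) lies 19 mm behind it; z points along the fingers, y is the direction in which the jaws open and shut (so a half turn about z gives the same grasp; the last joint's range is limited). The gripper opens to 87 mm and grips with 3 to 60 N. Pads are 19 mm wide; open, the fingers measure 117 mm over their backs; the gripper's body (75 mm by 190 mm) begins 51 mm behind the grasp point.
Start: joints at [14.817, 22.042, 0.453, 0, -68.411, -14.817], TCP at [0.625, 0, 0.223] pointing down, gripper open.
Joint ranges: [-179.83, 179.83], [-69.29, 118.12], [-61.27, 80.66], [-181.25, 117.63], [-171.15, -9.14], [-177.46, 177.46]. Speed limits (degrees/s): [159.86, 159.86, 180, 180, 180, 180].

INTERFACE

Orientations are given as a 3x3 rotation matrix whose columns are the frame's x, y, z axes.
In Python, from station import r gives the robot as it stands.
- The arm moves only by the tool servo_tool, never from a script. Its arguments are lists of equal length, an entry for each row: "slide": the shift along the world's x, y, z in units of 60 mm (1.0 is 60 mm), a list of three; "twist": the turn, a rotation vector about the world's x, y, z in units of 6 degrees (1.0 is 6 degrees), a list of three; "gripper": the closure, from 0 (fully open) to 1 (shut). In form: {"slide": [[x, y, z], ...], "twist": [[wx, wy, wz], ...], "gripper": [gripper, ...]}. A call has 1 to 12 rows; each row shifts and turns the commanded pose from where the row before left it; what a row does not reach is not made up. A row lasts 1/8 s, in which the tool goes at most 62.5 mm and 10.7 degrees, less where a joint would pass 70% of its speed; a pose out of reach is approached as far as the arm can. A call is refused whole if a number of a shift passes 1 or a number of a turn 1, either way. A call with a gripper value outside its range is refused whole. The fingers move at their own pace and stop on an object; the grip force is fixed at half the most. Time passes only in rows, so rows that do not move let the fingers close. It gives the time, the measured TCP pose, the force and the opening at its end, in the units of the state.
- r.sense(): the state, without advancing time (a new reading comes with each control period).
- r.capture(name): name is "scene" or "side" or "wrist"; returns a dict with "image" (480x640x3 uint8, blue, green, red), "intrinsics" (3x3 intrinsics, pixels), "k1" (the pictures are not rectified: a ray, as slopes to the right and down, at radius r is drawn at 1 + k1 r^2 times it, then the intrinsics apply), "R" (3x3) and "t" (3): a world point X has camera coordinates R X + t. Camera axes: x right, y down, z forward; pixel columns grow to the right and rows downward; lengths in m; the calibration is good to about 2 mm. A picture is of the moment at which its call begins. There is no depth.
- r.finish_job(): hands the job in, once; it reports no verdict.
The state is a dict: "time_s": time; "joints": joint angles; "joint_velocities": joint speeds; "effort": joint torques, N m; "tcp_pos": TCP position; "ee_rot": TCP orientation; "wrist_force": force on the tool from outside, world axes, zero at the start; "moment": the same for the moment, N m; "gripper_width": opening from 0.0 (shut) to 1.0 (fully open).
Only numpy, scipy, OpenCV 4.12 (cv2) and the standard library are available. Lean on these libraries where they do the work, as an engineer would, in place of code of your own. Each camera call takes 0.05 s, during which the arm holds its last target.

## Working session

There is one attempt and no reset: what is moved stays moved. The work goes in short steps, Python scripts to look and compute and a tool call to move; the robot and the scene stay as the last step left them, time stands still between calls to the robot, and variables do not carry over. Pictures are saved under pics/ and viewed, and the job is handed in when it is done.

Besides the shell and the picture viewer there is one more tool, called after "Emit:" by a JSON object that holds its "api" and its "payload". servo_tool: Moves the arm, as the interface text tells. Its arguments: {"type":"object","properties":{"slide":{"type":"array","items":{"type":"array","items":{"type":"number"}}},"twist":{"type":"array","items":{"type":"array","items":{"type":"number"}}},"gripper":{"type":"array","items":{"type":"number"}}},"required":["slide","twist","gripper"]}

```bash
ls; mkdir -p pics
cat > h.py <<'E'
import numpy as np,cv2,pickle,sys
from station import r
E
python3 - <<'E'
from h import *
for n in ["scene","side","wrist"]:
    c=r.capture(n); pickle.dump(c,open(f"pics/{n}0.pkl","wb")); cv2.imwrite(f"pics/{n}0.png",c["image"])
    print(n,np.round(c["intrinsics"],1).tolist(),c["k1"],np.round(-c["R"].T@c["t"],3),np.round(c["R"],2).tolist())
print(r.sense())
E
```

```text
pics
scene [[473.4, 0.0, 324.6], [0.0, 473.4, 244.5], [0.0, 0.0, 1.0]] -0.10053007635657384 [ 1.059 -0.805  0.807] [[0.83, 0.56, 0.01], [0.34, -0.5, -0.8], [-0.44, 0.67, -0.6]]
side [[614.5, 0.0, 323.9], [0.0, 614.5, 241.7], [0.0, 0.0, 1.0]] 0.0034645495039911495 [-0.131  0.964  1.006] [[-0.83, -0.56, 0.0], [-0.34, 0.5, -0.8], [0.45, -0.66, -0.61]]
wrist [[366.0, 0.0, 316.9], [0.0, 366.0, 247.1], [0.0, 0.0, 1.0]] -0.0588424152245621 [ 0.625 -0.07   0.384] [[-1.0, 0.0, 0.0], [0.0, 0.97, 0.26], [-0.0, 0.26, -0.97]]
{'time_s': 0.15, 'joints': array([ 1.48172912e+01,  2.20810672e+01,  3.96959675e-01, -1.92765641e-02,
       -6.84119135e+01, -1.48148707e+01]), 'joint_velocities': array([-0.05306194, -0.10327355,  0.14033096,  0.11189475, -0.064808  ,
        0.03322578]), 'effort': array([ 3.86667998e-04, -3.91052306e+01,  1.87588084e+01,  4.22235444e+00,
        1.23758311e-02, -1.38926293e-04]), 'tcp_pos': array([6.24538621e-01, 1.43178303e-05, 2.21704240e-01]), 'ee_rot': array([[-8.16966865e-05, -9.99998551e-01, -1.70013864e-03],
       [-9.99999989e-01,  8.19112678e-05, -1.26144742e-04],
       [ 1.26283820e-04,  1.70012832e-03, -9.99998547e-01]]), 'wrist_force': array([ 0.02867071, -0.36810063, -0.18812536]), 'moment': array([ 0.05052926,  0.00959609, -0.01974241]), 'gripper_width': 1.0031546058765277}
```

View pics/scene0.png

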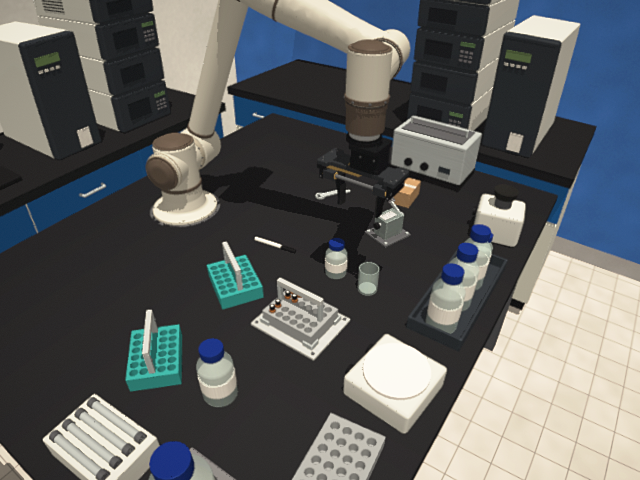

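View pics/side0.png

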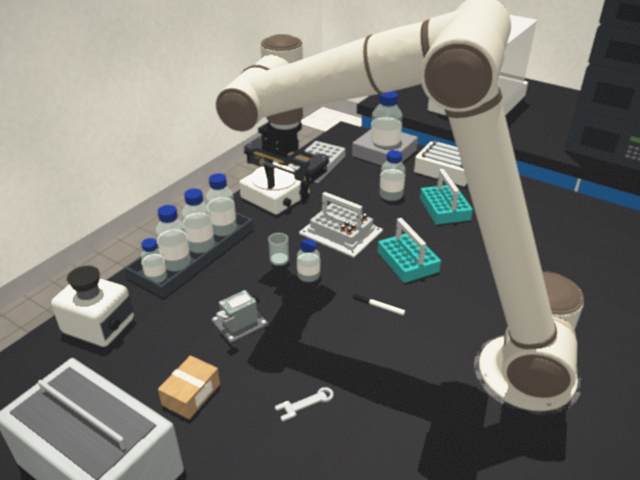

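View pics/wrist0.png

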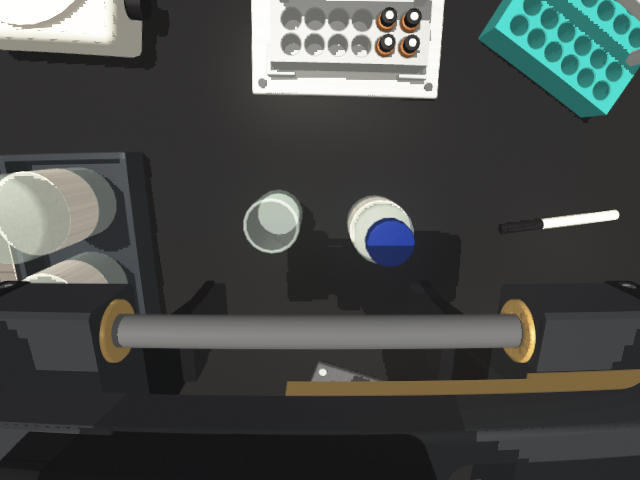

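Candidates for the tray (scene image): the grey tray with handle and amber vials on the white plate at (300,318), turquoise ones at (235,280) and (153,355), and a grey handle-less rack at (340,450). By the description it is the grey one at (300,318). The counter is at (388,225). Next I'll take close crops.

Run:
```python
import cv2,numpy as np
def crop(n,x0,y0,w,h,s,o):
    im=cv2.imread(f"pics/{n}0.png")[y0:y0+h,x0:x0+w]
    im=cv2.resize(im,None,fx=s,fy=s,interpolation=cv2.INTER_CUBIC)
    for i in range(0,w,10):
        cv2.putText(im,str(x0+i),(i*s,8),0,.3,(0,255,255),1); cv2.line(im,(i*s,10),(i*s,14),(0,255,255),1)
    for j in range(0,h,10):
        cv2.putText(im,str(y0+j),(0,j*s+3),0,.3,(0,255,255),1)
    cv2.imwrite(f"pics/{o}.png",im)
crop("scene",245,270,110,90,7,"c1")
crop("scene",355,185,70,65,9,"c2")
crop("side",292,185,96,75,8,"c3")
crop("side",205,280,70,65,9,"c4")
```

```text
(no output)
```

View pics/c1.png

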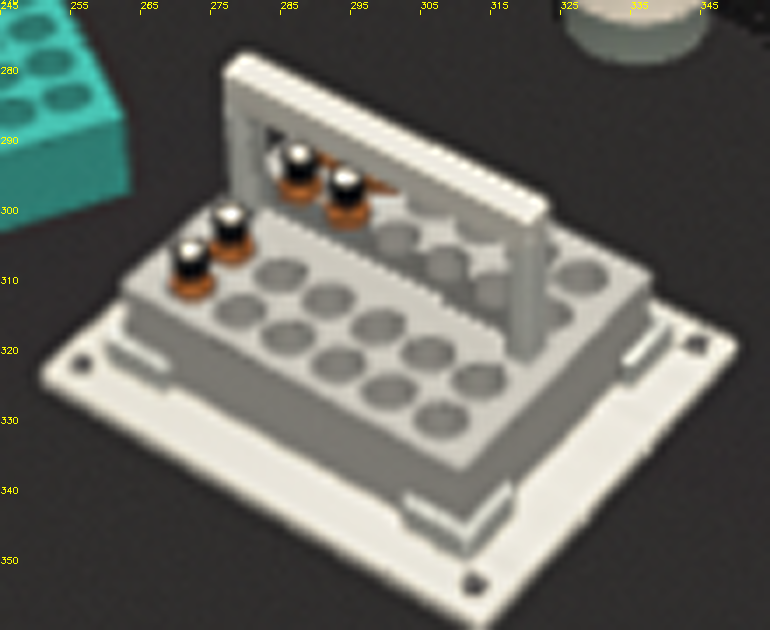

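View pics/c2.png

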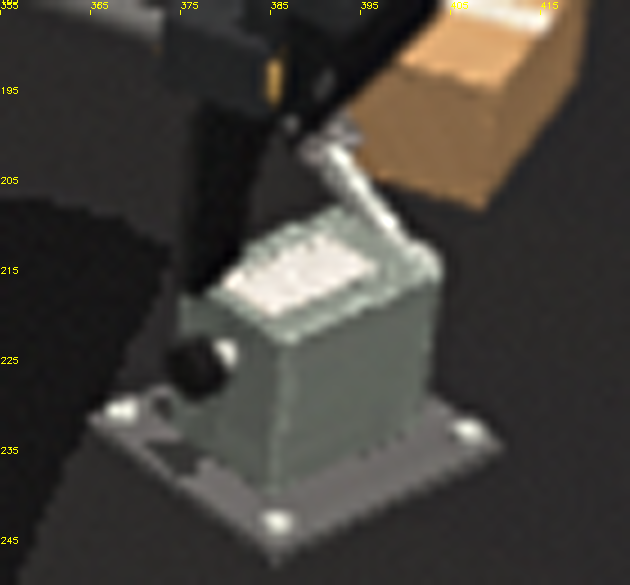

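View pics/c3.png

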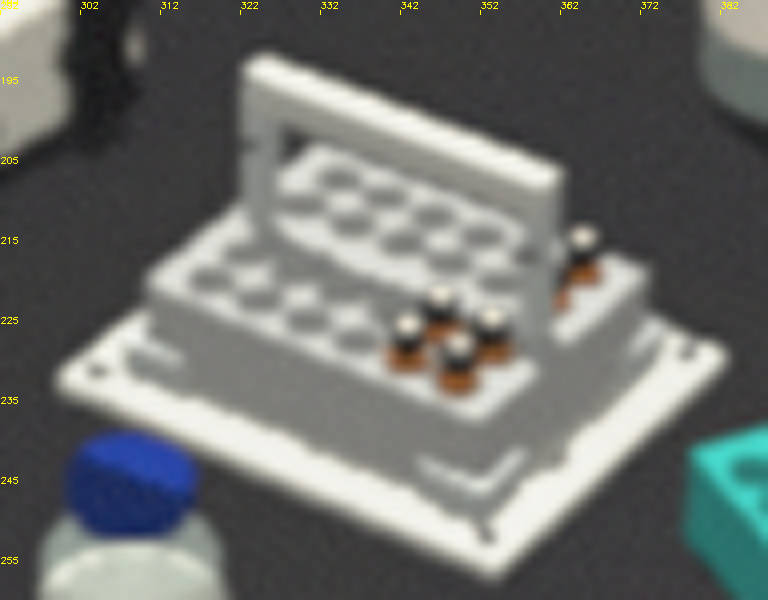

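View pics/c4.png

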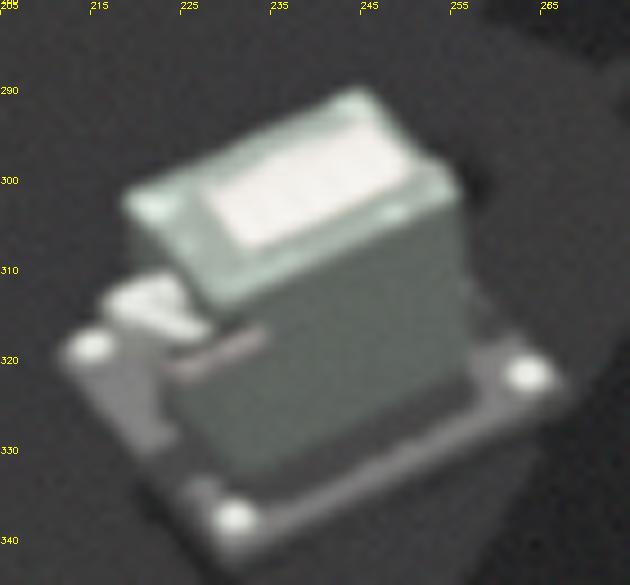

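```bash
cat >> h.py <<'E'
from scipy.optimize import least_squares
def proj(c,X):
    X=np.atleast_2d(X); K=np.array(c["intrinsics"]); R=np.array(c["R"]); t=np.array(c["t"])
    p=X@R.T+t; s=p[:,:2]/p[:,2:]; s=s*(1+c["k1"]*(s**2).sum(1,keepdims=True))
    return s@K[:2,:2].T+K[:2,2]
def place(q,P):
    P=np.asarray(P,float); a=q[2]; c,s=np.cos(a),np.sin(a)
    return np.c_[q[0]+c*P[:,0]-s*P[:,1],q[1]+s*P[:,0]+c*P[:,1],P[:,2]]
def fit(obs,q0):  # obs: list of (cam, P, uv)
    f=lambda q:np.concatenate([(proj(c,place(q,P))-uv).ravel() for c,P,uv in obs])
    s=least_squares(f,q0,loss="soft_l1"); return s.x,[np.round((proj(c,place(s.x,P))-uv),1).tolist() for c,P,uv in obs]
E
python3 - <<'E'
from h import *
S,D,W=[pickle.load(open(f"pics/{n}0.pkl","rb")) for n in["scene","side","wrist"]]
a=np.array
cv=lambda u,x,y,s:a(u,float)/s+[x,y]-.0
tr=[(S,[(-.09,-.073,.008),(.09,-.073,.008),(.09,.073,.008),(-.06,-.006,.108),(.06,-.006,.108),(.06,.006,.108)],cv([(42,370),(483,622),(738,343),(225,72),(530,220),(548,203)],245,270,7)),
 (D,[(.09,.073,.008),(-.09,.073,.008),(-.09,-.073,.008),(.06,.006,.108),(-.06,.006,.108),(-.06,-.006,.108)],cv([(57,376),(495,572),(727,352),(245,68),(550,190),(563,170)],292,185,8)),
 (W,[(-.05,-.038,.059),(-.05,-.018,.059),(-.03,-.038,.044),(-.03,-.018,.044)],a([(0,0)]*4))]
q,e=fit(tr[:2],[.75,.05,0.]); print(q,np.degrees(q[2]));print(*e,sep="\n")
for k in(0,1): print(fit(tr[k:k+1],q)[0])
# wrist check
print(proj(W,place(q,[(-.09,-.073,.008),(.09,-.073,.008)])))
best=None
for k in range(4):
  ft=[(-.045,-.05),(.045,-.05),(.045,.05),(-.045,.05)]
  ft=ft[k:]+ft[:k]
  P=[(x,y,.008) for x,y in ft]
  co=[(S,P[:3],cv([(90,415),(275,560),(502,443)],355,185,9)),
      (D,[P[2],P[3],P[0]],cv([(62,355),(232,570),(568,380)],205,280,9))]
  q,e=fit(co,[.5,-.05,np.radians(-90*k)]); print(k,q,np.degrees(q[2]),np.abs(a(sum(e,[]))).mean(),e)
  for n in(S,D): print(np.round(proj(n,place(q,[(-.024,-.034,.068),(.024,-.034,.068),(.024,.034,.068),(-.024,.034,.068),(-.046,.048,.081),(0,.048,.05),(0,-.045,.04)]))).tolist())
E
```

```text
[ 0.5969949  -0.19520535 -0.01768201] -1.0131042941728534
[[-1.2, -0.5], [-0.7, -0.5], [-0.4, -1.0], [-0.9, -1.2], [-0.5, -0.4], [0.2, -1.2]]
[[-0.5, -1.3], [-0.2, -2.2], [-0.5, -1.5], [-1.0, -0.9], [-1.5, -1.7], [-0.7, -1.3]]
[ 0.5994578  -0.19627439 -0.02147708]
[ 0.59167787 -0.19076954 -0.02703315]
[[447.87329314 -70.75449896]
 [248.45310686 -76.84026349]]
0 [ 0.59675607  0.23419775 -0.30648912] -17.560533041103493 0.9500000000000001 [[[-1.1, -0.7], [0.0, -2.0], [-0.8, -1.7]], [[-1.9, -0.6], [-0.2, -1.8], [0.0, -0.6]]]
[[374.0, 215.0], [386.0, 222.0], [403.0, 214.0], [391.0, 207.0], [390.0, 198.0], [400.0, 214.0], [377.0, 228.0]]
[[256.0, 300.0], [244.0, 289.0], [218.0, 302.0], [229.0, 313.0], [229.0, 318.0], [219.0, 316.0], [255.0, 302.0]]
1 [ 0.59760202  0.23299496 -1.89266351] -108.44163102080738 1.5416666666666667 [[[-0.9, -2.0], [2.3, -1.5], [-0.6, 0.2]], [[-0.8, -3.5], [2.5, -2.1], [-0.6, 1.5]]]
[[387.0, 207.0], [375.0, 212.0], [391.0, 223.0], [403.0, 217.0], [413.0, 213.0], [400.0, 228.0], [377.0, 216.0]]
[[235.0, 314.0], [254.0, 304.0], [238.0, 288.0], [220.0, 297.0], [208.0, 293.0], [227.0, 295.0], [248.0, 321.0]]
2 [ 0.59675607  0.23419775 -3.44808176] -197.56053250988768 0.9500000000000001 [[[-1.1, -0.7], [0.0, -2.0], [-0.8, -1.7]], [[-1.9, -0.6], [-0.2, -1.8], [0.0, -0.6]]]
[[403.0, 214.0], [391.0, 207.0], [374.0, 215.0], [386.0, 222.0], [389.0, 224.0], [376.0, 225.0], [399.0, 217.0]]
[[218.0, 302.0], [229.0, 313.0], [256.0, 300.0], [244.0, 289.0], [244.0, 277.0], [255.0, 298.0], [221.0, 319.0]]
3 [ 0.59760202  0.23299496 -5.03425601] -288.44162226208925 1.5416666666666667 [[[-0.9, -2.0], [2.3, -1.5], [-0.6, 0.2]], [[-0.8, -3.5], [2.5, -2.1], [-0.6, 1.5]]]
[[391.0, 223.0], [403.0, 217.0], [387.0, 207.0], [375.0, 212.0], [366.0, 209.0], [377.0, 212.0], [399.0, 230.0]]
[[238.0, 288.0], [220.0, 297.0], [235.0, 314.0], [254.0, 304.0], [266.0, 299.0], [249.0, 318.0], [228.0, 299.0]]
```

Emit:
{"api": "servo_tool", "payload": {"slide": [[0,0.4,0.3],[0,0.8,0.3],[0,0.8,0.3],[0,0.8,0.3],[0,0.8,0.3],[0,0.8,0],[0,0.8,0],[0,0.4,0],[0,0,0],[0,0,0]], "twist": [[0,0,0],[0,0,0],[0,0,0],[0,0,0],[0,0,0],[0,0,0],[0,0,0],[0,0,0],[0,0,0],[0,0,0]], "gripper": [1,1,1,1,1,1,1,1,1,1]}}

```text
time_s: 1.4
tcp_pos: [0.6251, 0.335, 0.3125]
ee_rot: [[-0.001, -1.0, -0.0], [-1.0, 0.001, -0.001], [0.001, 0.0, -1.0]]
wrist_force: [-0.2, 0.1, 0.5]
gripper_width: 0.02
```

Run:
```python
from h import *
for n in ["wrist","side"]:
    c=r.capture(n); pickle.dump(c,open(f"pics/{n}1.pkl","wb")); cv2.imwrite(f"pics/{n}1.png",c["image"])
s=r.sense();print(s["tcp_pos"],s["gripper_width"],s["time_s"])
```

```text
[0.62526768 0.33459157 0.31305366] 0.004787834160747827 1.5
```

View pics/wrist1.png

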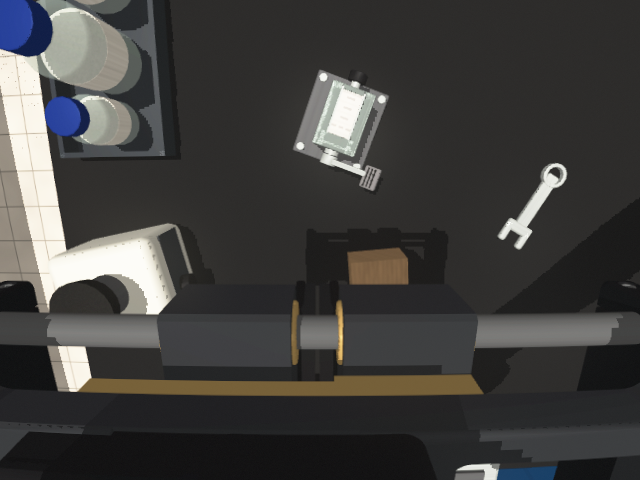

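View pics/side1.png

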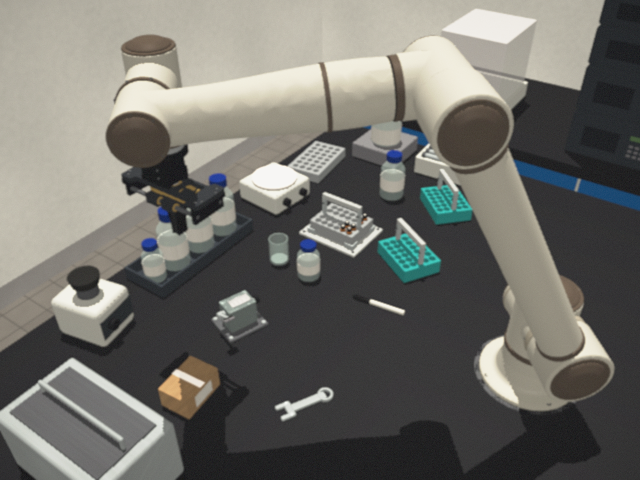

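The counter is at (340,115) in the wrist view. Its pad is at (370,178) and its knob at (357,77), which matches orientation k=0. I'll zoom in to refine.

Run:
```python
import cv2
im=cv2.imread("pics/wrist1.png")[60:200,285:400]
cv2.imwrite("pics/c5.png",cv2.resize(im[:,:],None,fx=4.2,fy=4.2,interpolation=cv2.INTER_CUBIC))
im=cv2.imread("pics/wrist0.png")[0:110,240:450]
cv2.imwrite("pics/c6.png",cv2.resize(im,None,fx=3.5,fy=3.5,interpolation=cv2.INTER_CUBIC))
```

```text
(no output)
```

View pics/c5.png

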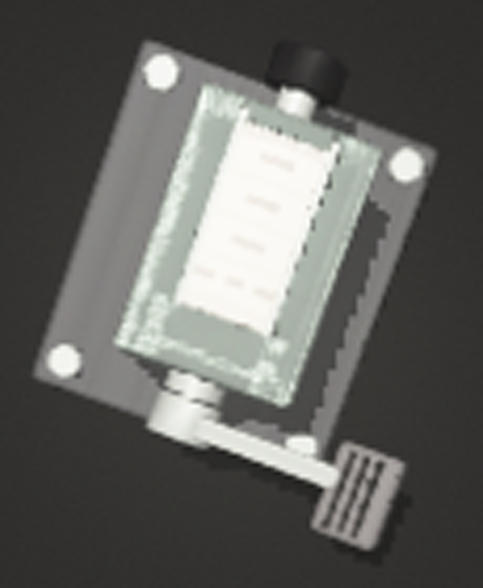

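View pics/c6.png

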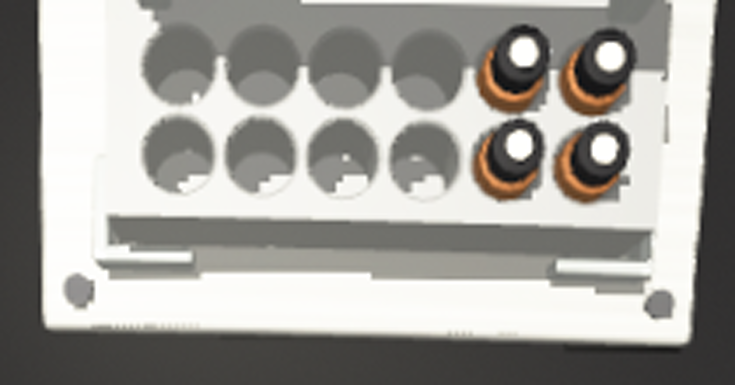

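Run:
```python
from h import *
S,D,W=[pickle.load(open(f"pics/{n}0.pkl","rb")) for n in["scene","side","wrist"]]
W1=pickle.load(open("pics/wrist1.pkl","rb"))
cv=lambda u,x,y,s:(np.array(u,float)+.5)/s-.5+[x,y]
tS=(S,[(-.09,-.073,.008),(.09,-.073,.008),(.09,.073,.008),(-.06,-.006,.108),(.06,-.006,.108),(.06,.006,.108)],cv([(42,370),(483,622),(738,343),(225,72),(530,220),(548,203)],245,270,7))
tD=(D,[(.09,.073,.008),(-.09,.073,.008),(-.09,-.073,.008),(.06,.006,.108),(-.06,.006,.108),(-.06,-.006,.108)],cv([(57,376),(495,572),(727,352),(245,68),(550,190),(563,170)],292,185,8))
tW=(W,[(.09,.073,.008),(-.09,.073,.008)]+[(x,y,.044) for y in(.018,.038) for x in(.05,.03,.01,-.01)],
 cv([(44,327),(690,343),(179,65),(262,65),(346,66),(427,69),(178,155),(260,155),(343,157),(425,158)],240,0,3.5))
for o in([tS],[tD],[tW],[tS,tD,tW]):
  q,e=fit(o,[.6,-.19,0]);print("tray",np.round(q,4),np.degrees(q[2]).round(2))
print(e)
F=[(-.045,-.05,.008),(.045,-.05,.008),(.045,.05,.008),(-.045,.05,.008)]
cS=(S,F[:3],cv([(90,415),(275,560),(502,443)],355,185,9))
cD=(D,[F[2],F[3],F[0]],cv([(62,355),(232,570),(568,380)],205,280,9))
cW=(W1,[F[1],F[0],F[2],(.024,-.034,.068),(-.024,-.034,.068),(.024,.034,.068),(-.024,.034,.068),(-.046,.048,.081)],
 cv([(145,42),(437,150),(37,375),(205,87),(380,152),(117,345),(290,403),(358,496)],285,60,4.2))
for o in([cS],[cD],[cW],[cS,cD,cW]):
  q,e=fit(o,[.6,.23,-.3]);print("counter",np.round(q,4),np.degrees(q[2]).round(2))
print(e)
print("pad rest/half/stop",place(q,[(-.046,.048,.081),(-.055,.048,.055),(-.054,.048,.041)]).round(4))
```

```text
tray [ 0.5979 -0.1958 -0.0212] -1.21
tray [ 0.5937 -0.1918 -0.0267] -1.53
tray [ 0.5961 -0.1948 -0.0177] -1.01
tray [ 0.5962 -0.1948 -0.0185] -1.06
[[[-0.9, -0.4], [-0.5, -0.4], [-0.2, -0.8], [-0.6, -1.0], [-0.3, -0.3], [0.4, -1.0]], [[0.1, -0.7], [0.4, -1.5], [0.2, -0.8], [-0.4, -0.3], [-0.9, -1.1], [-0.1, -0.7]], [[-0.7, -0.7], [0.2, -0.9], [-0.1, -0.0], [-0.1, 0.4], [-0.3, 0.6], [0.3, 0.4], [0.0, -0.3], [0.1, 0.1], [-0.1, -0.0], [-0.1, 0.3]]]
counter [ 0.6002  0.2304 -0.3426] -19.63
counter [ 0.5952  0.2351 -0.3189] -18.27
counter [ 0.5968  0.2341 -0.3356] -19.23
counter [ 0.5968  0.2341 -0.3332] -19.09
[[[-0.7, -0.6], [-0.2, -1.6], [-0.3, -0.9]], [[-1.2, -0.7], [-0.5, -1.5], [0.4, 0.4]], [[-0.4, -0.9], [0.8, -0.2], [-1.1, 1.5], [-0.2, -1.3], [1.3, -0.7], [-0.5, 0.9], [0.2, 2.1], [0.0, -0.1]]]
pad rest/half/stop [[0.569  0.2945 0.081 ]
 [0.5605 0.2975 0.055 ]
 [0.5615 0.2971 0.041 ]]
```

Emit:
{"api": "servo_tool", "payload": {"slide": [[-0.087,-0.05,-0.25],[-0.087,-0.05,-0.25],[-0.087,-0.05,-0.25],[-0.087,-0.05,-0.25],[-0.087,-0.05,-0.25],[-0.087,-0.05,-0.25],[-0.087,-0.05,-0.25],[-0.087,-0.05,-0.25],[-0.087,-0.05,-0.25],[-0.087,-0.05,-0.25],[-0.087,-0.05,-0.25],[-0.087,-0.05,-0.25]], "twist": [[0,0,0.985],[0,0,0.985],[0,0,0.985],[0,0,0.985],[0,0,0.985],[0,0,0.985],[0,0,0.985],[0,0,0.985],[0,0,0.985],[0,0,0.985],[0,0,0.985],[0,0,0.985]], "gripper": [1,1,1,1,1,1,1,1,1,1,1,1]}}

```text
time_s: 3.0
tcp_pos: [0.5626, 0.2987, 0.1328]
ee_rot: [[0.946, -0.325, 0.001], [-0.325, -0.946, 0.0], [0.001, -0.001, -1.0]]
wrist_force: [-0.1, 0.7, 0.3]
gripper_width: 0.003
```

Emit:
{"api": "servo_tool", "payload": {"slide": [[0,0,0],[0,0,0],[0,0,0]], "twist": [[0,0,0],[0,0,0],[0,0,0]], "gripper": [1,1,1]}}

```text
time_s: 3.38
tcp_pos: [0.563, 0.3002, 0.1336]
ee_rot: [[0.945, -0.328, 0.002], [-0.328, -0.945, 0.001], [0.001, -0.002, -1.0]]
wrist_force: [-0.2, -0.0, 0.1]
gripper_width: 0.003
```

Run:
```python
from h import *
for n,(x,y,w,h) in {"scene":(345,165,100,90),"side":(170,240,130,110),"wrist":(0,0,640,480)}.items():
    c=r.capture(n); pickle.dump(c,open(f"pics/{n}2.pkl","wb"))
    k=1 if n=="wrist" else 6
    cv2.imwrite(f"pics/{n}2.png",cv2.resize(c["image"][y:y+h,x:x+w],None,fx=k,fy=k,interpolation=cv2.INTER_CUBIC))
s=r.sense();print(s["tcp_pos"],s["ee_rot"].round(3),s["joints"].round(1),s["wrist_force"],s["time_s"])
```

```text
[0.56261301 0.30020365 0.13303301] [[ 0.945 -0.327  0.001]
 [-0.327 -0.945  0.001]
 [ 0.    -0.001 -1.   ]] [ 42.6  27.3  -4.6   0.  -58.   28.3] [-0.04220263 -0.49552942  0.08986082] 3.525
```

View pics/scene2.png

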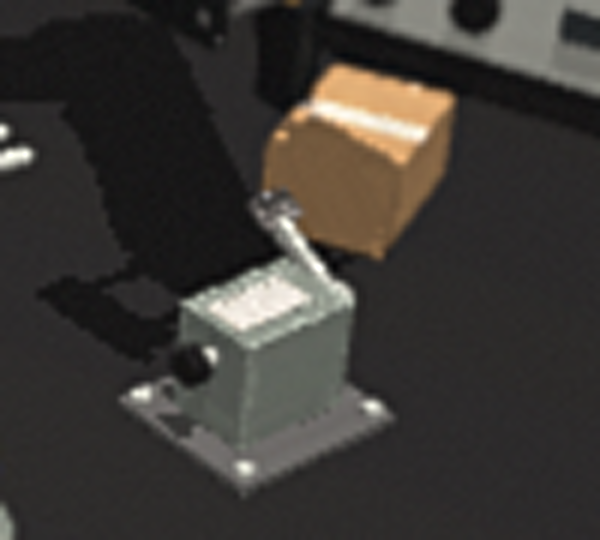

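View pics/side2.png

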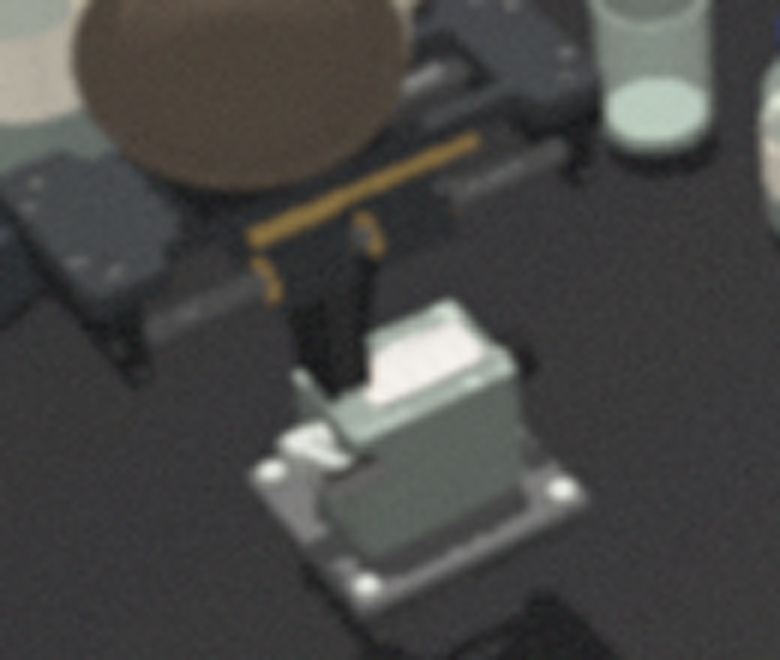

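View pics/wrist2.png

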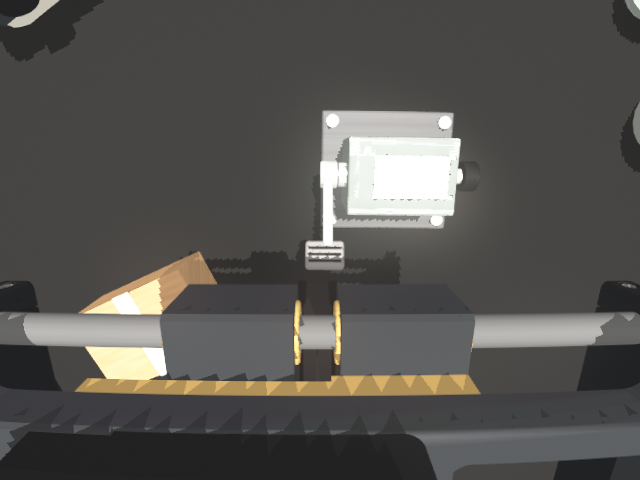

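Run:
```python
from h import *
c=pickle.load(open("pics/wrist2.pkl","rb"))
q=[.5968,.2341,-.3332]
print(proj(c,place(q,[(-.046,.048,.081),(-.024,-.034,.068),(-.024,.034,.068),(.024,-.034,.068),(.024,.034,.068),(-.037,.048,.081),(-.055,.048,.081)])).round(1))
print(proj(c,[[.5629,.3002,.133],[.5629,.3002,.081]]))
```

```text
[[324.1 255.8]
 [453.1 216.7]
 [346.2 216.5]
 [460.  138.4]
 [347.6 137.5]
 [324.2 241.5]
 [324.1 269.8]]
[[318.87972067 301.76792912]
 [318.60343643 267.72728121]]
```

Emit:
{"api": "servo_tool", "payload": {"slide": [[0,0,-0.15],[0,0,-0.15],[0,0,-0.15],[0,0,-0.15],[0,0,-0.15],[0,0,-0.1],[0,0,-0.1],[0,0,-0.1],[0,0,-0.1],[0,0,-0.1],[0,0,-0.1],[0,0,0]], "twist": [[0,0,0],[0,0,0],[0,0,0],[0,0,0],[0,0,0],[0,0,0],[0,0,0],[0,0,0],[0,0,0],[0,0,0],[0,0,0],[0,0,0]], "gripper": [1,1,1,1,1,1,1,1,1,1,1,1]}}

```text
time_s: 5.03
tcp_pos: [0.5624, 0.3, 0.0511]
ee_rot: [[0.945, -0.327, -0.0], [-0.327, -0.945, -0.0], [-0.0, 0.0, -1.0]]
wrist_force: [-1.7, 0.5, 1.9]
gripper_width: 0.004
```

Emit:
{"api": "servo_tool", "payload": {"slide": [[0,0,-0.05],[0,0,-0.05],[0,0,0]], "twist": [[0,0,0],[0,0,0],[0,0,0]], "gripper": [1,1,1]}}

```text
time_s: 5.4
tcp_pos: [0.5626, 0.3, 0.0455]
ee_rot: [[0.945, -0.327, 0.0], [-0.327, -0.945, 0.0], [0.0, -0.0, -1.0]]
wrist_force: [-1.2, -0.8, 3.2]
gripper_width: 0.003
```

Run:
```python
from h import *
for n,(x,y,w,h) in {"scene":(345,165,100,90),"wrist":(240,80,240,200)}.items():
    c=r.capture(n)
    k=3 if n=="wrist" else 6
    cv2.imwrite(f"pics/{n}3.png",cv2.resize(c["image"][y:y+h,x:x+w],None,fx=k,fy=k,interpolation=cv2.INTER_CUBIC))
s=r.sense();print(s["tcp_pos"],s["wrist_force"],s["time_s"])
```

```text
[0.56257027 0.30002353 0.04568418] [-0.14092647 -0.38161273  1.72930978] 5.5
```

View pics/scene3.png

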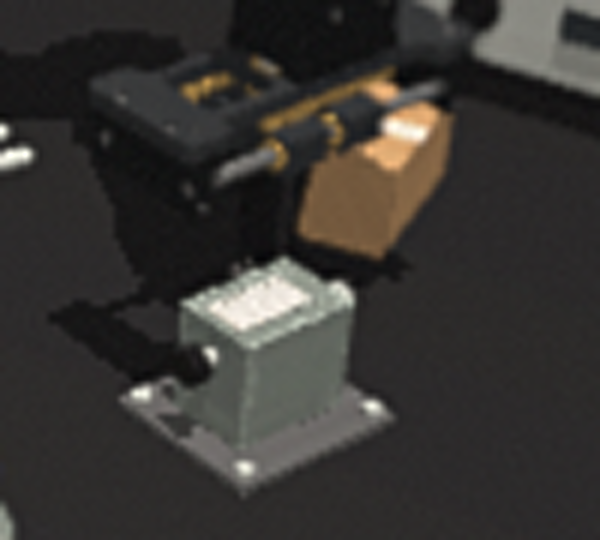

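View pics/wrist3.png

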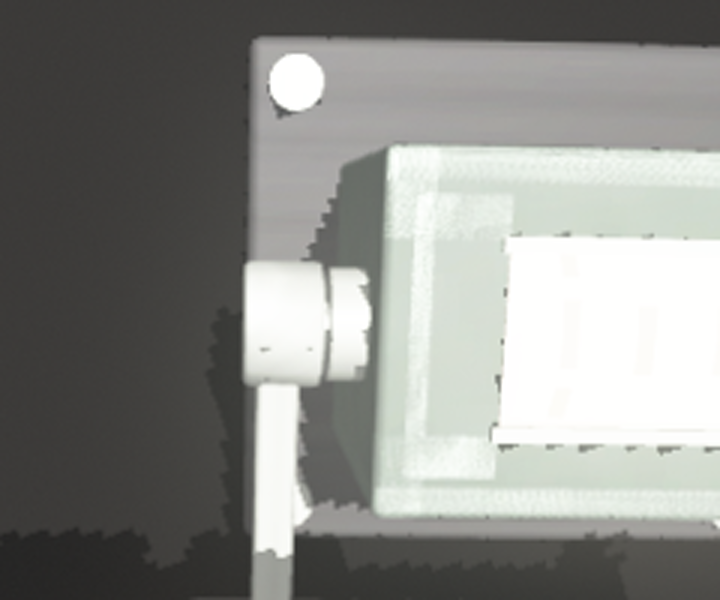

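The lever is tracking the finger. I'll press on in small steps until the force jumps.

Emit:
{"api": "servo_tool", "payload": {"slide": [[0,0,-0.03],[0,0,-0.03],[0,0,0]], "twist": [[0,0,0],[0,0,0],[0,0,0]], "gripper": [1,1,1]}}

```text
time_s: 5.88
tcp_pos: [0.5629, 0.3, 0.043]
ee_rot: [[0.945, -0.327, 0.001], [-0.327, -0.945, 0.0], [0.001, -0.0, -1.0]]
wrist_force: [-0.3, -1.1, 6.1]
gripper_width: 0.005
```

Emit:
{"api": "servo_tool", "payload": {"slide": [[0,0,-0.03],[0,0,0]], "twist": [[0,0,0],[0,0,0]], "gripper": [1,1]}}

```text
time_s: 6.12
tcp_pos: [0.563, 0.3, 0.0426]
ee_rot: [[0.945, -0.326, 0.002], [-0.326, -0.945, -0.0], [0.002, -0.001, -1.0]]
wrist_force: [-3.5, -1.8, 12.5]
gripper_width: 0.005
```

Emit:
{"api": "servo_tool", "payload": {"slide": [[0,0,-0.02],[0,0,0]], "twist": [[0,0,0],[0,0,0]], "gripper": [1,1]}}

```text
time_s: 6.38
tcp_pos: [0.5631, 0.3, 0.0423]
ee_rot: [[0.945, -0.326, 0.002], [-0.326, -0.945, -0.0], [0.002, -0.001, -1.0]]
wrist_force: [-4.7, -2.1, 17.3]
gripper_width: 0.005
```

Contact is rigid at z≈0.042 with 17 N, so that is the stop. Retreating straight up.

Emit:
{"api": "servo_tool", "payload": {"slide": [[0,0,0.1],[0,0,0.15],[0,0,0.15],[0,0,0.15],[0,0,0.2],[0,0,0.3],[0,0,0.3],[0,0,0.3],[0,0,0.3],[0,0,0.2],[0,0,0]], "twist": [[0,0,0],[0,0,0],[0,0,0],[0,0,0],[0,0,0],[0,0,0],[0,0,0],[0,0,0],[0,0,0],[0,0,0],[0,0,0]], "gripper": [1,1,1,1,1,1,1,1,1,1,1]}}

```text
time_s: 7.75
tcp_pos: [0.5627, 0.3004, 0.1693]
ee_rot: [[0.945, -0.327, 0.002], [-0.327, -0.945, 0.002], [0.001, -0.002, -1.0]]
wrist_force: [-0.6, 0.3, -0.9]
gripper_width: 0.003
```

Run:
```python
from h import *
for n,(x,y,w,h) in {"scene":(345,165,100,90),"wrist":(240,80,240,200)}.items():
    c=r.capture(n)
    k=3 if n=="wrist" else 6
    cv2.imwrite(f"pics/{n}4.png",cv2.resize(c["image"][y:y+h,x:x+w],None,fx=k,fy=k,interpolation=cv2.INTER_CUBIC))
s=r.sense();print(s["tcp_pos"],s["wrist_force"],s["time_s"])
```

```text
[0.56189017 0.29983002 0.16747209] [0.54553625 0.52415137 0.69787881] 7.85
```

View pics/scene4.png

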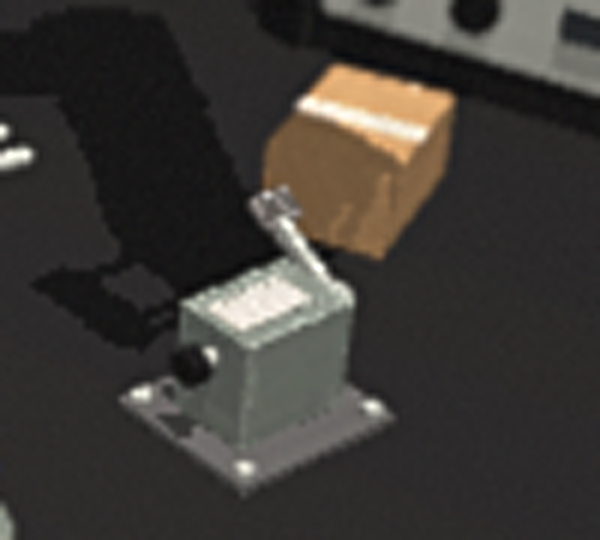

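View pics/wrist4.png

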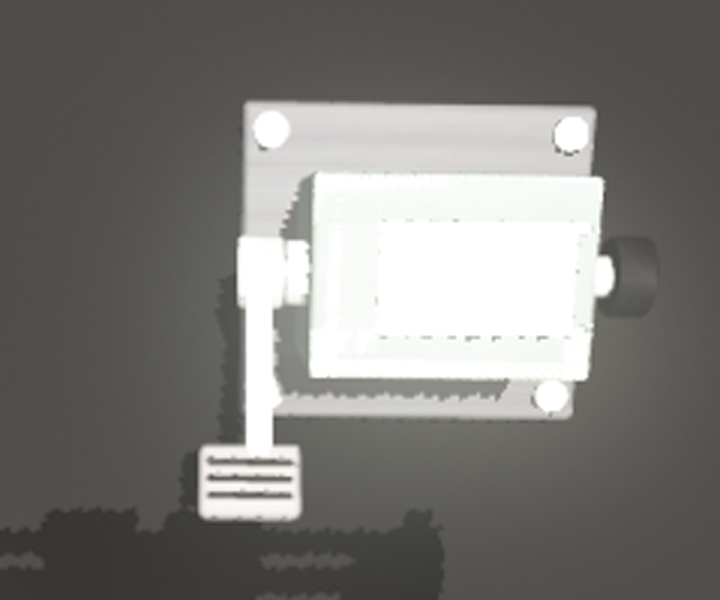

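Emit:
{"api": "servo_tool", "payload": {"slide": [[-0.09,-0.4,0.3],[-0.09,-0.75,0.3],[-0.09,-0.75,0.3],[-0.09,-0.75,0.3],[-0.09,-0.75,0.1],[-0.09,-0.75,0],[-0.09,-0.75,0],[-0.09,-0.75,0],[-0.09,-0.75,0],[-0.09,-0.75,0],[-0.09,-0.75,0],[-0.09,-0.35,0]], "twist": [[0,0,0.25],[0,0,0.25],[0,0,0.25],[0,0,0.25],[0,0,0.25],[0,0,0.25],[0,0,0.25],[0,0,0.25],[0,0,0.25],[0,0,0.25],[0,0,0.25],[0,0,0.25]], "gripper": [1,1,1,1,1,1,0.5,0.5,0.5,0.5,0.5,0.5]}}

```text
time_s: 9.35
tcp_pos: [0.4966, -0.1968, 0.2448]
ee_rot: [[1.0, -0.02, -0.002], [-0.02, -1.0, 0.0], [-0.002, -0.0, -1.0]]
wrist_force: [0.1, 0.3, -0.2]
gripper_width: 0.486
```

Emit:
{"api": "servo_tool", "payload": {"slide": [[0,0,0],[0,0,0],[0,0,0]], "twist": [[0,0,0],[0,0,0],[0,0,0]], "gripper": [0.5,0.5,0.5]}}

```text
time_s: 9.72
tcp_pos: [0.4977, -0.1941, 0.2458]
ee_rot: [[1.0, -0.018, -0.0], [-0.018, -1.0, 0.0], [-0.0, -0.0, -1.0]]
wrist_force: [0.2, 1.0, -0.2]
gripper_width: 0.5
```

Run:
```python
from h import *
c=r.capture("wrist"); pickle.dump(c,open(f"pics/wrist5.pkl","wb"));cv2.imwrite(f"pics/wrist5.png",c["image"])
s=r.sense();print(s["tcp_pos"],s["ee_rot"].round(4),s["joints"].round(1),s["gripper_width"],s["wrist_force"],s["time_s"])
```

```text
[ 0.49775019 -0.19414264  0.24586796] [[ 9.998e-01 -1.760e-02 -1.000e-04]
 [-1.760e-02 -9.998e-01  1.000e-04]
 [-1.000e-04 -1.000e-04 -1.000e+00]] [ -3.9  12.2 -10.1  -0.  -67.7  92.9] 0.5005164048332068 [ 0.15550031 -0.52429431 -0.13733346] 9.775
```

View pics/wrist5.png

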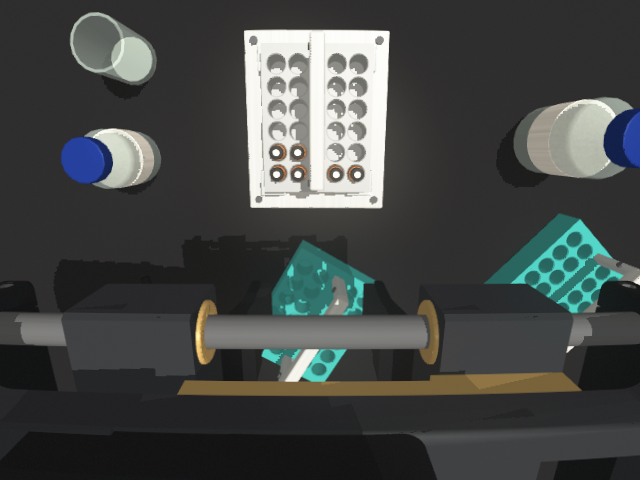

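Run:
```python
from h import *
c=pickle.load(open("pics/wrist5.pkl","rb"))
q=[.5962,-.1948,-.0185]
P=place(q,[(-.06,-.006,.108),(-.06,.006,.108),(.06,.006,.108),(.06,-.006,.108),(-.09,.073,.008),(-.09,-.073,.008),(.09,.073,.008),(.09,-.073,.008),(0.05,.038,.044),(.05,-.038,.044)])
p=proj(c,P);print(p.round(1).tolist())
k=4;im=cv2.resize(c["image"][25:215,235:400],None,fx=k,fy=k,interpolation=cv2.INTER_CUBIC)[:,:]
im=cv2.convertScaleAbs(im,alpha=.8)
for u,v in p: cv2.circle(im,(int((u-235+.5)*k),int((v-25+.5)*k)),4,(0,0,255),1)
cv2.imwrite("pics/c7.png",cv2.resize(im,None,fx=.78,fy=.78,interpolation=cv2.INTER_AREA))
```

```text
[[324.2, 190.3], [309.5, 190.3], [308.8, 29.6], [324.9, 29.6], [250.8, 207.7], [383.1, 207.8], [243.8, 29.0], [390.3, 29.1], [275.7, 63.2], [358.3, 63.2]]
```

View pics/c7.png

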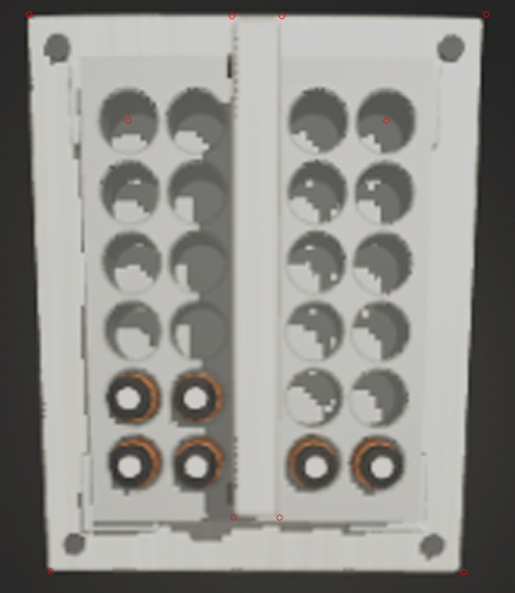

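Emit:
{"api": "servo_tool", "payload": {"slide": [[0.1,0,-0.1],[0.2,0,-0.2],[0.2,0,-0.2],[0.2,0,-0.2],[0.2,0,-0.2],[0.2,0,-0.2],[0.2,0,-0.2],[0.21,0,-0.1],[0,0,0],[0,0,0]], "twist": [[0,0,0],[0,0,0],[0,0,0],[0,0,0],[0,0,0],[0,0,0],[0,0,0],[0,0,0],[0,0,0],[0,0,0]], "gripper": [0.5,0.5,0.5,0.5,0.5,0.5,0.5,0.5,0.5,0.5]}}

```text
time_s: 11.02
tcp_pos: [0.5882, -0.195, 0.1623]
ee_rot: [[1.0, -0.019, 0.0], [-0.019, -1.0, -0.0], [0.0, 0.0, -1.0]]
wrist_force: [0.5, 0.0, 0.2]
gripper_width: 0.502
```

Run:
```python
from h import *
s=r.sense();print(s["tcp_pos"],s["ee_rot"].round(4),s["gripper_width"],s["wrist_force"],s["time_s"])
```

```text
[ 0.58819069 -0.19501853  0.16229083] [[ 9.998e-01 -1.880e-02  4.000e-04]
 [-1.880e-02 -9.998e-01 -1.000e-04]
 [ 4.000e-04  1.000e-04 -1.000e+00]] 0.5018771115905305 [0.45300762 0.02575776 0.18858828] 11.025
```

Emit:
{"api": "servo_tool", "payload": {"slide": [[0,0,-0.15],[0,0,-0.2],[0,0,-0.2],[0,0,-0.2],[0,0,-0.2],[0,0,-0.2],[0,0,-0.2],[0,0,0],[0,0,0]], "twist": [[0,0,0],[0,0,0],[0,0,0],[0,0,0],[0,0,0],[0,0,0],[0,0,0],[0,0,0],[0,0,0]], "gripper": [0.5,0.5,0.5,0.5,0.5,0.5,0.5,0.5,0.5]}}

```text
time_s: 12.15
tcp_pos: [0.5885, -0.1951, 0.0813]
ee_rot: [[1.0, -0.019, 0.001], [-0.019, -1.0, -0.0], [0.001, 0.0, -1.0]]
wrist_force: [-0.2, -1.3, 0.2]
gripper_width: 0.499
```

Run:
```python
from h import *
for n,(x,y,w,h) in {"scene":(240,230,130,130),"side":(270,130,130,130)}.items():
    c=r.capture(n)
    cv2.imwrite(f"pics/{n}6.png",cv2.resize(c["image"][y:y+h,x:x+w],None,fx=4,fy=4,interpolation=cv2.INTER_CUBIC))
s=r.sense();print(s["tcp_pos"],s["wrist_force"],s["time_s"])
```

```text
[ 0.58862213 -0.19502209  0.08158106] [-0.08780205  0.05397299  1.24960254] 12.25
```

View pics/scene6.png

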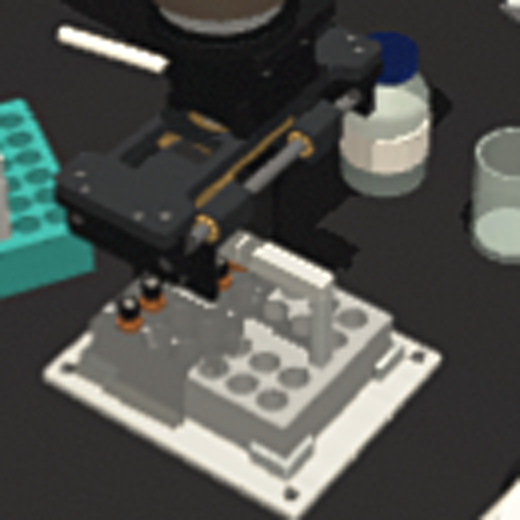

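View pics/side6.png

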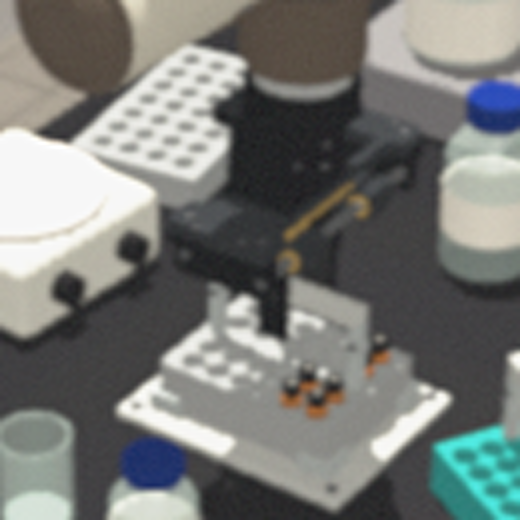

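The fingers straddle the bar, so I'll close.

Emit:
{"api": "servo_tool", "payload": {"slide": [[0,0,0],[0,0,0],[0,0,0],[0,0,0],[0,0,0],[0,0,0],[0,0,0],[0,0,0]], "twist": [[0,0,0],[0,0,0],[0,0,0],[0,0,0],[0,0,0],[0,0,0],[0,0,0],[0,0,0]], "gripper": [0.6,0.7,0.78,0.82,1,1,1,1]}}

```text
time_s: 13.25
tcp_pos: [0.5881, -0.1952, 0.0809]
ee_rot: [[1.0, -0.019, -0.0], [-0.019, -1.0, -0.0], [-0.0, 0.0, -1.0]]
wrist_force: [-0.1, -1.7, -1.2]
gripper_width: 0.133
```

Emit:
{"api": "servo_tool", "payload": {"slide": [[0,0,0.03],[0,0,0.05],[0,0,0.08],[0,0,0.08],[0,0,0.06],[0,0,0.03],[0,0,0],[0,0,0]], "twist": [[0,0,0],[0,0,0],[0,0,0],[0,0,0],[0,0,0],[0,0,0],[0,0,0],[0,0,0]], "gripper": [1,1,1,1,1,1,1,1]}}

```text
time_s: 14.25
tcp_pos: [0.588, -0.1949, 0.1006]
ee_rot: [[1.0, -0.019, -0.0], [-0.019, -1.0, 0.0], [-0.0, -0.0, -1.0]]
wrist_force: [0.5, -0.2, -5.4]
gripper_width: 0.137
```

Run:
```python
from h import *
for n,(x,y,w,h) in {"scene":(240,230,130,130),"side":(270,130,130,130)}.items():
    c=r.capture(n)
    cv2.imwrite(f"pics/{n}7.png",cv2.resize(c["image"][y:y+h,x:x+w],None,fx=4,fy=4,interpolation=cv2.INTER_CUBIC))
s=r.sense();print(s["tcp_pos"],s["wrist_force"],s["moment"],s["time_s"],s["ee_rot"].round(4))
```

```text
[ 0.58801634 -0.19495705  0.10054998] [-0.34162972 -0.16344509 -5.20491301] [-0.10855486  0.04162299  0.02123079] 14.35 [[ 9.998e-01 -1.890e-02 -4.000e-04]
 [-1.890e-02 -9.998e-01  1.000e-04]
 [-4.000e-04 -1.000e-04 -1.000e+00]]
```

View pics/scene7.png

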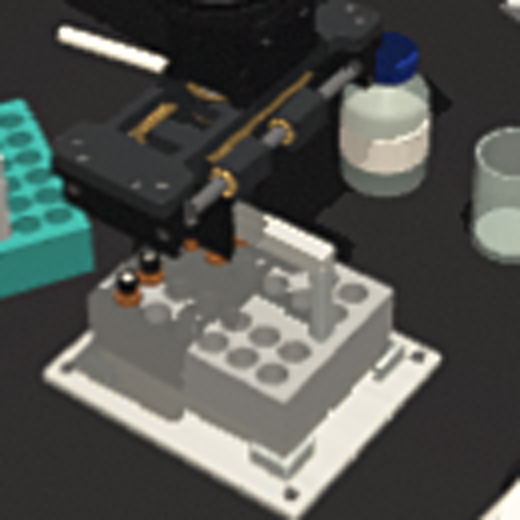

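View pics/side7.png

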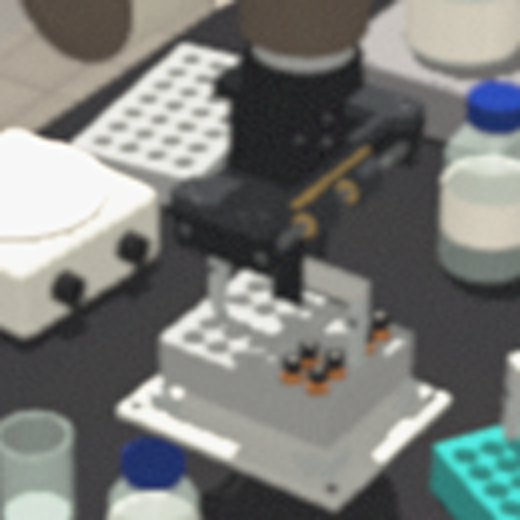

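Emit:
{"api": "servo_tool", "payload": {"slide": [[0,0,0.06],[0,0,0.12],[0,0,0.15],[0,0,0.15],[0,0,0.15],[0,0,0.15],[0,0,0.15],[0,0,0.14],[0,0,0.1],[0,0,0.04],[0,0,0],[0,0,0]], "twist": [[0,0,0],[0,0,0],[0,0,0],[0,0,0],[0,0,0],[0,0,0],[0,0,0],[0,0,0],[0,0,0],[0,0,0],[0,0,0],[0,0,0]], "gripper": [1,1,1,1,1,1,1,1,1,1,1,1]}}

```text
time_s: 15.85
tcp_pos: [0.5879, -0.1949, 0.1729]
ee_rot: [[1.0, -0.019, -0.001], [-0.019, -1.0, 0.0], [-0.001, -0.0, -1.0]]
wrist_force: [-0.7, 0.0, -5.9]
gripper_width: 0.134
```

Emit:
{"api": "servo_tool", "payload": {"slide": [[0,0,0],[0,0,0],[0,0,0],[0,0,0]], "twist": [[0,0,0],[0,0,0],[0,0,0],[0,0,0]], "gripper": [1,1,1,1]}}

```text
time_s: 16.35
tcp_pos: [0.5881, -0.195, 0.1733]
ee_rot: [[1.0, -0.019, -0.0], [-0.019, -1.0, 0.0], [-0.0, -0.0, -1.0]]
wrist_force: [0.2, -0.4, -4.1]
gripper_width: 0.137
```

Run:
```python
from h import *
for n,(x,y,w,h) in {"scene":(230,190,150,150),"side":(260,110,150,150)}.items():
    c=r.capture(n);pickle.dump(c,open(f"pics/{n}8.pkl","wb"))
    im=cv2.resize(c["image"][y:y+h,x:x+w],None,fx=4,fy=4,interpolation=cv2.INTER_CUBIC)
    q=[.5957,-.1949,-.0188]; z=.0997
    P=[(a,b,z+h_) for h_ in(0,.036) for a in(-.068,.068) for b in(-.052,.052)]+[(a,b,z+.1) for a in(-.06,.06) for b in(-.006,.006)]
    for u,v in proj(c,place(q,P)): cv2.circle(im,(int((u-x+.5)*4),int((v-y+.5)*4)),3,(0,0,255),1)
    cv2.imwrite(f"pics/{n}8.png",im)
c=r.capture("wrist");cv2.imwrite("pics/wrist8.png",c["image"])
s=r.sense();print(s["tcp_pos"],s["wrist_force"],s["moment"],s["time_s"],s["gripper_width"],s["ee_rot"].round(4),s["joint_velocities"].round(2))
```

```text
[ 0.58814766 -0.19497954  0.17337357] [ 0.02605799 -0.34871629 -4.92100516] [-0.15102792  0.00643824 -0.00546949] 16.5 0.13385797270627073 [[ 9.998e-01 -1.890e-02  1.000e-04]
 [-1.890e-02 -9.998e-01 -0.000e+00]
 [ 1.000e-04  0.000e+00 -1.000e+00]] [-0.07 -0.05  0.02 -0.11 -0.06 -0.08]
```

View pics/scene8.png

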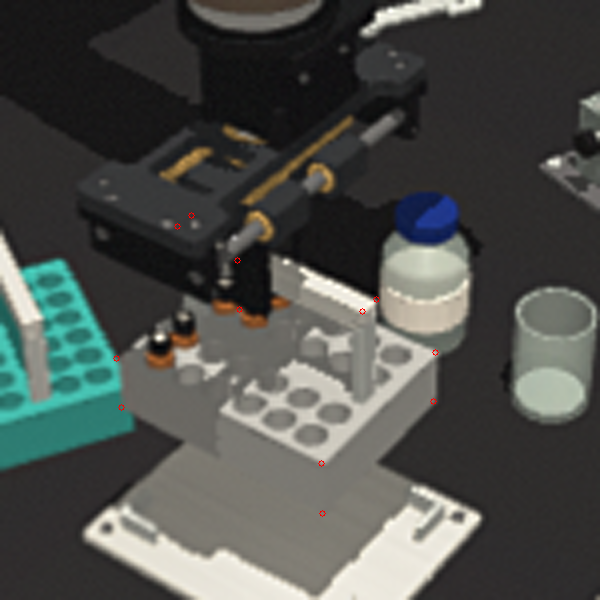

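View pics/side8.png

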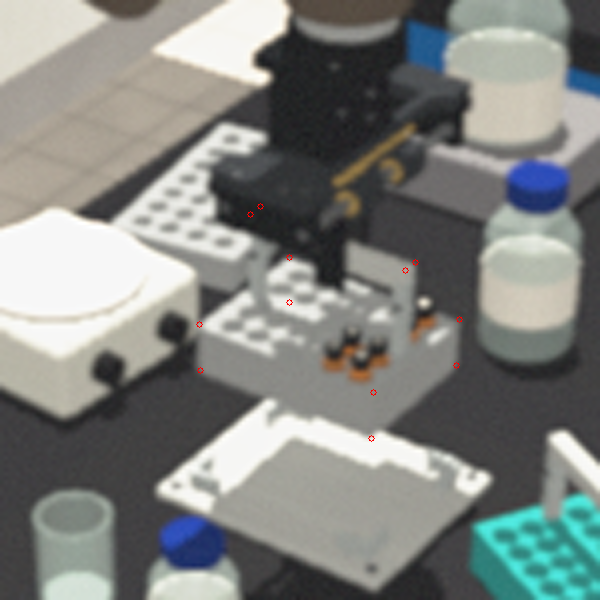

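View pics/wrist8.png

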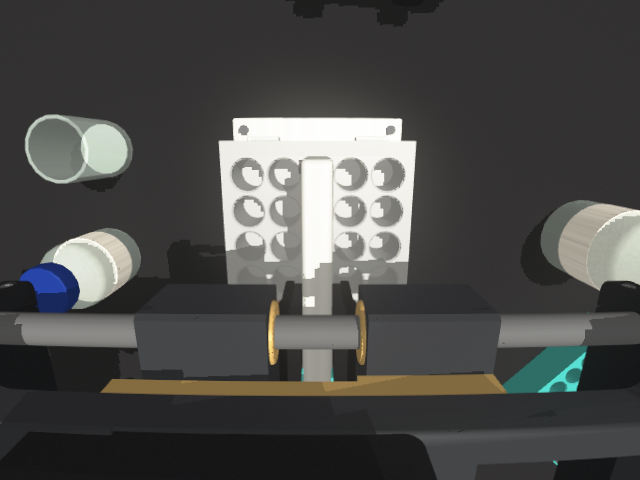

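The tray edges match the model of a level tray with its underside at about 0.10 m, and all six vials sit at normal height. Handing in.

Run:
```python
from h import *
print(r.finish_job()); s=r.sense(); print(s["time_s"],s["tcp_pos"])
```

```text
the job is handed in; nothing more can be done
None
the job is handed in; nothing more can be done
```

The tray is counted in and was held up over its dock when I handed the job in, at about 16.5 s on the robot's clock.

- **Counter:** I pushed the lever down once with shut fingers until it stopped rigidly (fingertips at z ≈ 42 mm, 17 N). After I backed off, the pictures showed the lever up at rest again. I could not confirm that the number wheel advanced, because its window was overexposed in the picture.
- **Tray:** I gripped the handle bar (measured opening about 11.6 mm on the 12 mm bar), slightly to the -x side because of the off-centre mass. I then lifted straight up by about 92 mm.
- **Last checks:**
  - The tray's visible edges in both fixed cameras lay on the outline expected for a level tray with its underside 10 cm above the bench.
  - The measured tool tilt was about 0.01°, and the arm was almost still.
  - The load on the wrist was about 5 N.
  - All six vials were seated in their pockets.
  - I saw no contact with anything else, but I did not re-measure the bystanders' positions.

No check failed or disagreed.

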